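Refit the front guard of a desk fan after cleaning and hold it locked

TASK

The small desk fan has been cleaned and stands tipped back, facing the ceiling, with its front guard off. First put closed fingertips between the blades and push the blade round by hand through at least one full turn, either way, to be sure it runs free; then take the guard by its moulded grip, lower its three lugs through the three gaps in the fan's rim, press it down against the sprung seat and twist it clockwise (seen from above), a little under a quarter turn, until it stops hard and the orange safety tab is pushed fully over. The tab's spring would turn the guard back and its locking screw is not in yet, so finish while still gripping the guard and holding it fully twisted home, and leave everything else on the desk where it is.

Things in the scene. Friction and masses are not known exactly. Their poses are not given: they have to be found in the camera images.
- fan: Light grey desk fan fixed to the desk, its round head facing straight up. Origin: centre of the foot, on the desk and on the vertical fan axis. Shell 191 mm outside, 184 mm inside diameter; 235 mm wide over the dark tilt joints along its y axis; rim 140 mm above the desk. Fingers may reach in anywhere within 78 mm of the axis, down to the back grille 60 mm below the rim.
- fan_rim (a point): Point on the fan axis at rim height, 140 mm above the desk; axes as the fan's, z up. In the mouth, 3 to 8 mm below the rim, three hook ledges reach inward to 86 mm from the axis. Between them are three gaps 24 degrees wide, centred at 0, 120 and 240 degrees from the x axis, counter-clockwise from above (dark marks on the rim).
- blade (a joint): Turn of the grey-blue three-blade propeller about the fan axis (rad, positive counter-clockwise from above, endless). Starts within 0.25 of 0; light friction, stays where left. At 0 the blades' middles lie at 0, 120, 240 degrees from the fan's x axis. 48 mm from the axis a blade covers 22 degrees to either side, the open gaps are about 60 mm; blades reach 71 mm out.
- seat (a joint): Dark sprung ring in the fan mouth that the guard's lugs press down (m; 0 up, its top 9 mm below the rim; 0.010 down, a hard stop). It pushes up with about 2 N at 0, 5 N at 0.004 (from here on the 5 mm lugs are below the ledges) and 9.5 N at 0.010; twist at about 0.006 to 0.008, the guard's origin 15 to 17 mm below the rim.
- interlock (a joint): Orange safety tab, seen outside the shell just below the rim, 71 degrees clockwise from the fan's x axis (rad; 0 released, 0.236 its limit). A lug pushes it over in the last 13 degrees of the twist; with the lugs at their stop it reads about 0.22. Its spring resists with 0.1 to 0.22 N m and turns the guard part way back if it is let go.
- guard: Light grey round wire guard, about 130 g, lying rim down on the desk. Origin: on its axis, level with the underside of the lugs; z up. Rim 168 mm diameter, face 17 to 21 mm above the origin. Three like lugs at the bottom of the rim, 5 mm thick, 20 mm wide, reach 90 mm from the axis at 0, 120 and 240 degrees from its x axis (dark marks on top); any lug may enter any gap.
- guard_grip (a point): Point on the guard's axis 42 mm above its origin, 5 mm below the top of the moulded grip: a good TCP (fingertips clear the face by 2 mm). The grip is 56 mm long along the guard's x axis and 34 mm across along its y axis, 21 to 47 mm above the origin; take it across the 34 mm flats with a firm grip (40 N or so) so that it does not slip in the twist.
- screwdriver: Small screwdriver, 150 mm long, lying on the pink folder (7 mm thick) to the right, for the locking screw; leave it alone. Origin: its middle, on the folder.
- mug: Pale green mug standing upside down, 95 mm diameter, 113 mm high, behind the fan; leave it alone. Origin: centre of its underside.
- glasscup: Clear drinking glass, 80 mm diameter, 88 mm high, to the right of the fan; leave it alone. Origin: centre of its underside.
- remote: Black remote control, 163 x 48 x 19 mm, lying at the front left of the desk; leave it alone. Origin: centre of its underside.
- fan_gap0 (a point): Middle of the fan's gap at 0 degrees, at rim height, 89 mm from the axis along the fan's x axis. A lug let down in a gap until its top is 8 mm or more below the rim can turn clockwise under the ledge, 75 degrees from the middle of its gap, up to a fixed end stop (orange dots on the rim show where the three lugs then stand).
- blade_hub (a point): Top of the propeller's dark hub (33 mm diameter), on the fan axis, 24 mm below the rim. The pitched blades lie 26 to 49 mm below the rim, so closed fingertips about 42 mm below the rim, led round a circle of 48 mm radius, push the blade round.

How it is judged:
By the outcome, as a careful person would: the job done as asked, in the order asked, and still so for the second after the job is handed in, while the arm keeps its last pose, push and grip.
It also fails if it takes over 67 s, if anything falls off the work surface, if the arm or the gripper's body presses on something with over 40 N, if the wrist force passes 120 N, or if a joint passes its speed limit or range.

ROBOT

A 6-joint arm with a two-finger parallel gripper is mounted at the origin on a cart in front of the work surface, level with it; the furniture and walls round the work are solid. World frame = base frame: x ahead of the robot, y to its left, z up, the work surface at z = 0. Lengths are in m, angles in rad, forces in N, time in s.
With the tool pointing down it reaches from about 0.35 to 0.775 m from the base axis. Payload 5.5 kg.
Tool frame: the origin (TCP) lies between the finger pads, 19 mm behind the fingertips; this is the grasp point; z points along the fingers, y is the line along which they close (so a half turn about z gives the same grasp; the last joint's range is limited). The gripper opens to 85 mm and grips with 20 to 120 N. Pads are 22 mm wide; open, the fingers measure 114 mm over their backs; the gripper's body (76 mm by 85 mm) begins 54 mm behind the grasp point. The pads swing forward as they close: fully open they stand 13 mm farther back than shut.
Start: joints at [1.128, 0.313, 0.046, 1.304, 0, 1.431], TCP at [0.171, 0.549, 0.25] pointing down, gripper open.
Joint ranges: [-2.76, 2.76], [-0.86, 1.69], [-1.03, 1.26], [-2.2, 2.34], [-1.47, 1.5], [-3.14, 3.14]. Speed limits (rad/s): [2.57, 2.57, 3.14, 3.14, 3.14, 3.14].

INTERFACE

Orientations are given as a unit quaternion [w, x, y, z].
In Python, from workcell import env gives the robot as it stands. The module is installed in compiled form; this text tells all that it offers.
- The arm moves only by the tool carry_out, never from a script. Its argument "series" is a list of rows, each an object with "delta_rot": the turn, a rotation vector about the world's x, y, z normalised to -1 to 1, where 1 is 0.1 rad, a list of three; "travel": the shift along the world's x, y, z normalised to -1 to 1, where 1 is 0.025 m, a list of three; "fingers": the closure, from -1 (fully open) to 1 (shut). In form: [{"delta_rot": [ax, ay, az], "travel": [tx, ty, tz], "fingers": fingers}, ...]. A call has 1 to 5 rows; each row shifts and turns the commanded pose from where the row before left it; what a row does not reach is not made up. A row lasts 1/8 s, in which the tool goes at most 62.5 mm and 10.7 degrees, less where a joint would pass 70% of its speed; a pose out of reach is approached as far as the arm can. A call with a number of a shift or a turn outside -1 to 1 is refused whole. A call with a gripper value outside its range is refused whole. The fingers move at their own pace and stop on an object; "squeeze" is the grip in N (left out, the last holds). Time passes only in rows, so rows that do not move let the fingers close. It gives the time, the measured TCP pose, the force, the opening and the grip force at its end, in the units of the state.
- env.get_state(): the state, without advancing time (a new reading comes with each control period).
- env.read_camera(name): name is "scene" or "side" or "wrist"; returns a dict with "color" (400x640x3 uint8, red, green, blue), "fx", "fy", "cx", "cy" (pixels), "D" ([k1, k2, p1, p2, k3] as OpenCV has them; the pictures are not rectified), "world_from_camera" (4x4, takes a point from camera to world coordinates); the wrist camera has in their place "hand_eye" (4x4, takes a point from camera to tool coordinates, whose origin is the TCP and whose axes are the flange's). Camera axes: x right, y up, looking along -z (the intrinsics and any distortion apply to the point x, -y, -z); pixel columns grow to the right and rows downward; lengths in m; the calibration is good to about 2 mm. A picture is of the moment at which its call begins: read the wrist's pose just before it. There is no depth.
- env.hand_in(): hands the job in; it is judged then, once.
The state is a dict: "clock": time; "joint_pos": joint angles; "qvel": joint speeds; "tau": joint torques, N m; "tcp_pos": TCP position; "orientation": TCP orientation; "wrist_force": force on the tool from outside, world axes, zero at the start; "ft_torque": the same for the moment, N m; "finger_gap": finger opening in m; "grip_force": force on a finger pad.
Only numpy, scipy, OpenCV 4.12 (cv2) and the standard library are available. Lean on these libraries where they do the work, as an engineer would, in place of code of your own. Each camera call takes 0.05 s, during which the arm holds its last target. There are 200 camera calls.

## Working session

There is one attempt and no reset: what is moved stays moved. The work goes in short steps, Python scripts to look and compute and a tool call to move; the robot and the scene stay as the last step left them, time stands still between calls to the robot, and variables do not carry over. Pictures are saved under pics/ and viewed, at most 10 in all, crops included, and the job is handed in when it is done.

Besides the shell and the picture viewer there is one more tool, called after "Request:" as name(argument=value, ...) on one line, values as JSON. carry_out: Moves the arm, as the interface text tells. Its arguments: {"type":"object","properties":{"series":{"type":"array","items":{"type":"object","properties":{"delta_rot":{"type":"array","items":{"type":"number"}},"travel":{"type":"array","items":{"type":"number"}},"fingers":{"type":"number"}}}},"squeeze":{"type":"number"}},"required":["series"]}

```bash
mkdir -p pics
cat > h.py <<'E'
import numpy as np, cv2
from workcell import env
def snap(name,fn):
    s=env.get_state(); r=env.read_camera(name)
    cv2.imwrite('pics/'+fn,r['color'][:,:,::-1]); 
    return s,r
def T(r,s):
    if 'world_from_camera' in r: return np.array(r['world_from_camera'])
    from scipy.spatial.transform import Rotation as R
    q=s['orientation'];M=np.eye(4);M[:3,:3]=R.from_quat([q[1],q[2],q[3],q[0]]).as_matrix();M[:3,3]=s['tcp_pos']
    return M@np.array(r['hand_eye'])
def K(r): return np.array([[r['fx'],0,r['cx']],[0,r['fy'],r['cy']],[0,0,1.]])
def ray(r,M,uv,z):
    p=cv2.undistortPoints(np.array(uv,float).reshape(-1,1,2),K(r),np.array(r['D'],float))[:,0]
    d=np.c_[p[:,0],-p[:,1],-np.ones(len(p))]@M[:3,:3].T
    o=M[:3,3]; return o+d*((z-o[2])/d[:,2])[:,None]
def proj(r,M,P):
    W=np.linalg.inv(M);c=np.atleast_2d(P)@W[:3,:3].T+W[:3,3]
    return cv2.projectPoints(c*[1,-1,-1],np.zeros(3),np.zeros(3),K(r),np.array(r['D'],float))[0][:,0]
E
python3 - <<'E'
from h import *
a=[]
for n in ['scene','side','wrist']:
    s,r=snap(n,n+'0.png'); a.append(r['color']); M=T(r,s); print(n,M.round(3).tolist(),r['fx'],r['D'])
    np.savez(n+'0.npz',M=M,**{k:r[k] for k in('color','fx','fy','cx','cy','D')})
print(s)
E
```

```text
scene [[0.824, 0.307, -0.477, -0.103], [-0.567, 0.464, -0.681, -0.909], [0.012, 0.831, 0.556, 0.862], [0.0, 0.0, 0.0, 1.0]] 397.6696382838918 [0.02614203 0.         0.         0.         0.        ]
side [[0.969, 0.165, -0.186, 0.199], [-0.249, 0.62, -0.744, -1.328], [-0.007, 0.767, 0.641, 1.243], [0.0, 0.0, 0.0, 1.0]] 501.3382521058362 [-0.04639513  0.          0.          0.          0.        ]
wrist [[0.299, -0.918, -0.259, 0.105], [0.954, 0.287, 0.083, 0.571], [-0.002, -0.272, 0.962, 0.374], [0.0, 0.0, 0.0, 1.0]] 306.85226341233727 [-0.03128531  0.          0.          0.          0.        ]
{'clock': 0.1, 'joint_pos': array([ 1.12841072e+00,  3.13931198e-01,  4.50975716e-02,  1.30361188e+00,
       -9.04657671e-06,  1.43120734e+00]), 'qvel': array([-1.84231050e-03, -2.90435694e-03,  3.01352706e-03, -6.24975276e-04,
       -4.21413336e-05, -7.82503724e-04]), 'tau': array([ 3.49883361e-03, -4.81724167e+01,  2.99243653e+01,  1.27109824e-02,
       -7.71286949e-06,  5.03244252e-06]), 'tcp_pos': array([0.17128043, 0.54844912, 0.24919671]), 'orientation': array([-2.32239530e-04,  1.50820539e-01,  9.88560815e-01, -7.91220559e-04]), 'wrist_force': array([ 0.0494552 , -0.11818358, -0.50606224]), 'ft_torque': array([ 0.012773  , -0.00686379, -0.0081301 ]), 'grip_force': 0.0, 'finger_gap': 0.08556789354966421}
```

View pics/scene0.png

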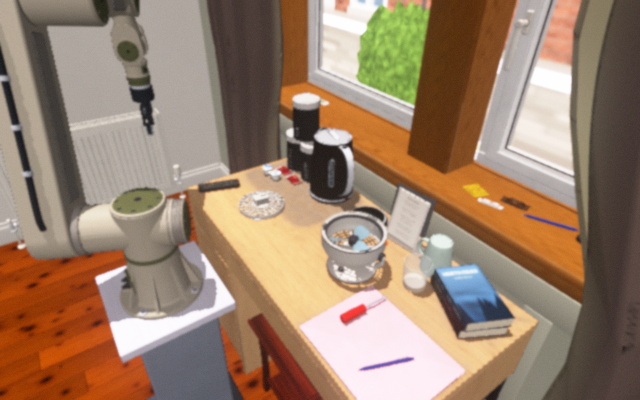

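View pics/side0.png

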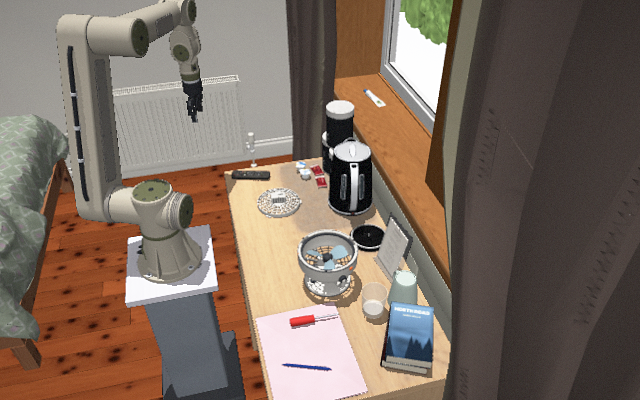

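View pics/wrist0.png

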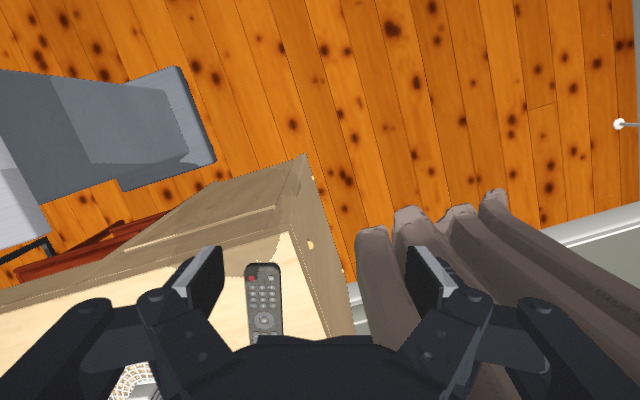

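The scene view shows the fan mouth at about (354,231) and the guard at (262,203). In the side view they are at (328,251) and (279,201). The wrist view shows only the remote at (263,300).

Run:
```python
from h import *
for n,f,g in [('scene',(354,231),(262,202)),('side',(328,250),(279,200))]:
    r=np.load(n+'0.npz'); M=r['M']; print(n,ray(r,M,[f],.14).round(3),ray(r,M,[g],.02).round(3))
    m={'scene':(185,130,410,300),'side':(220,140,430,310)}[n]
    c=r['color'][m[1]:m[3],m[0]:m[2],::-1]
    cv2.imwrite(f'pics/{n}c.png',cv2.resize(c,None,fx=3.4,fy=3.4,interpolation=cv2.INTER_CUBIC))
```

```text
scene [[ 0.505 -0.229  0.14 ]] [[0.429 0.21  0.02 ]]
side [[ 0.509 -0.234  0.14 ]] [[0.431 0.206 0.02 ]]
```

View pics/sidec.png

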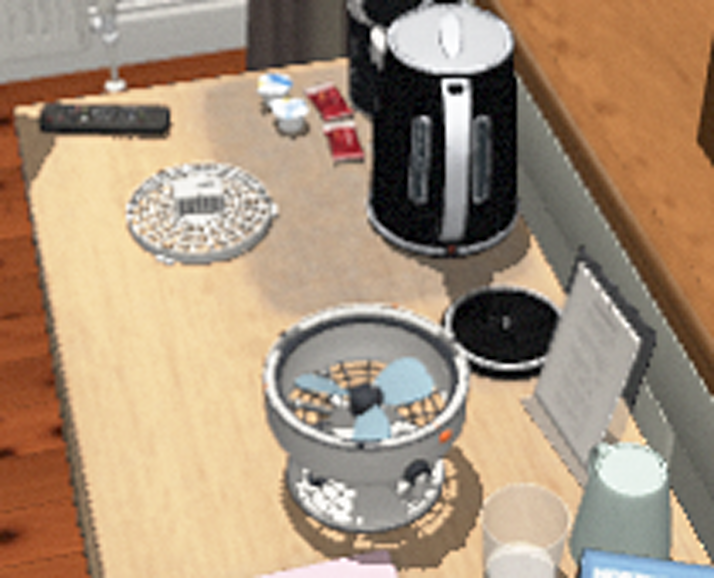

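The crop shows the guard at full-frame (279,200) with its grip on top. The fan mouth is at (328,251), with its orange tab at about (351,268), toward +x/−y of the axis. The next move puts the wrist camera over the guard.

Request:
carry_out(series=[{"travel": [0.69, -0.9, 0], "delta_rot": [0, 0, 0], "fingers": -1}, {"travel": [0.69, -0.9, 0], "delta_rot": [0, 0, 0], "fingers": -1}, {"travel": [0.69, -0.9, 0], "delta_rot": [0, 0, 0], "fingers": -1}, {"travel": [0.69, -0.9, 0], "delta_rot": [0, 0, 0], "fingers": -1}, {"travel": [0.69, -0.9, 0], "delta_rot": [0, 0, 0], "fingers": -1}])

```text
clock: 0.78
tcp_pos: [0.2581, 0.4354, 0.2497]
orientation: [-0.0, 0.151, 0.989, -0.0]
wrist_force: [-0.2, 0.5, -0.8]
finger_gap: 0.0853
grip_force: 0.0
```

Request:
carry_out(series=[{"travel": [0.69, -0.9, 0], "delta_rot": [0, 0, 0], "fingers": -1}, {"travel": [0.69, -0.9, 0], "delta_rot": [0, 0, 0], "fingers": -1}, {"travel": [0.69, -0.9, 0], "delta_rot": [0, 0, 0], "fingers": -1}, {"travel": [0.69, -0.9, 0], "delta_rot": [0, 0, 0], "fingers": -1}, {"travel": [0.69, -0.9, 0], "delta_rot": [0, 0, 0], "fingers": -1}])

```text
clock: 1.4
tcp_pos: [0.3443, 0.323, 0.2498]
orientation: [-0.0, 0.151, 0.989, -0.0]
wrist_force: [-0.0, 0.4, -0.7]
finger_gap: 0.0855
grip_force: 0.0
```

Request:
carry_out(series=[{"travel": [0.69, -0.9, 0], "delta_rot": [0, 0, 0], "fingers": -1}, {"travel": [0.69, -0.9, 0], "delta_rot": [0, 0, 0], "fingers": -1}, {"travel": [0.69, -0.9, 0], "delta_rot": [0, 0, 0], "fingers": -1}, {"travel": [0.6, -0.7, 0], "delta_rot": [0, 0, 0], "fingers": -1}, {"travel": [0, 0, 0], "delta_rot": [0, 0, 0], "fingers": -1}])

```text
clock: 2.02
tcp_pos: [0.4114, 0.2379, 0.2497]
orientation: [-0.0, 0.152, 0.988, -0.0]
wrist_force: [0.2, -0.4, 0.5]
finger_gap: 0.0857
grip_force: 0.0
```

Run:
```python
from h import *
s,r=snap('wrist','wg.png'); print(s['tcp_pos'],s['joint_pos'],s['orientation'],s['wrist_force'])
np.savez('wg.npz',M=T(r,s),**{k:r[k] for k in('color','fx','fy','cx','cy','D')})
```

```text
[0.41135408 0.23792543 0.24970964] [ 3.55201265e-01  1.20693575e-01 -1.99751987e-01  1.25076382e+00
  4.60252400e-05  6.60605659e-01] [-1.91649802e-04  1.52109439e-01  9.88363635e-01 -8.03368091e-05] [ 0.21611307 -0.36256453  0.5309532 ]
```

View pics/wg.png

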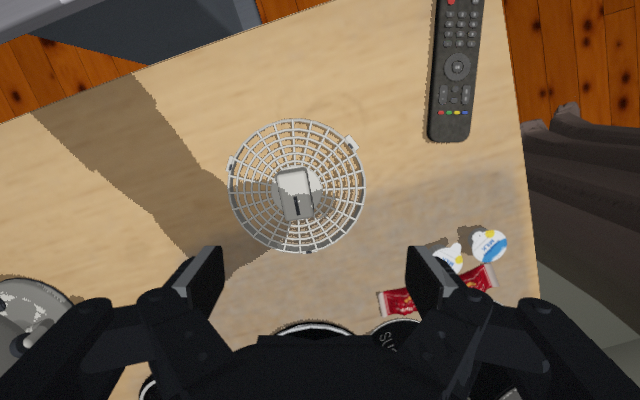

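The guard is centred at about (297,187), with lugs at (352,146), (232,164) and (308,251). Its grip is at (295,194), long axis near vertical in the picture. The remote is at (455,70).

Run:
```python
from h import *
r=np.load('wg.npz'); c=r['color'][108:262,218:376,::-1]
cv2.imwrite('pics/wgc.png',cv2.resize(c,None,fx=3.8,fy=3.8,interpolation=cv2.INTER_CUBIC))
```

```text
(no output)
```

View pics/wgc.png

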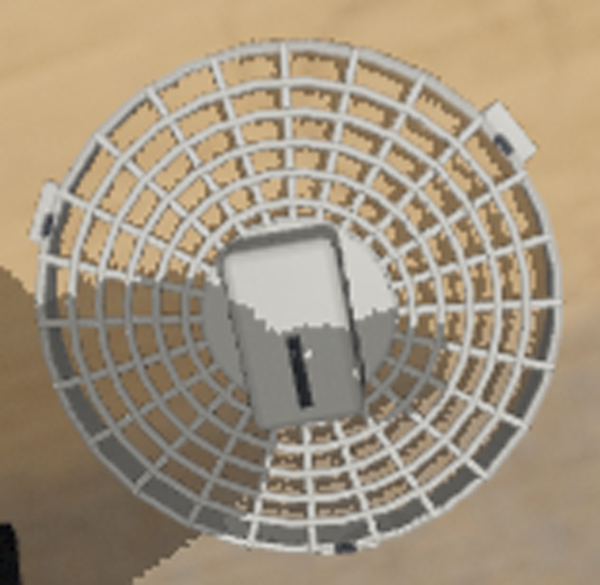

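Run:
```python
from h import *
r=np.load('wg.npz'); M=r['M']
f=lambda p,z: ray(r,M,np.array(p)/3.8+[218,108]-0.37,z)
m=f([(503,147),(47,224),(345,547)],.005)[:,:2]
A=np.c_[2*m,np.ones(3)];s=np.linalg.solve(A,(m**2).sum(1));c=s[:2]
print('c',c,'R',np.sqrt(s[2]+c@c)); d=m-c; print('ang',np.degrees(np.arctan2(d[:,1],d[:,0])))
g=f([(232,255),(333,238),(362,408),(265,425)],.047)[:,:2]; print('grip c',g.mean(0), [np.linalg.norm(g[i]-g[i-1]) for i in range(4)])
t=f([(292,336),(306,407)],.047)[:,:2];e=t[1]-t[0];print('stripe ang',np.degrees(np.arctan2(e[1],e[0])))
e=(g[2]+g[3]-g[0]-g[1]);print('grip ang',np.degrees(np.arctan2(e[1],e[0])))
# top rim z~.017: ellipse fit points
p=f([(300,40),(37,300),(562,300),(330,552),(140,490),(490,470)],.008)
```

```text
c [0.42949262 0.20885318] R 0.08515320740852692
ang [ 111.90256268 -127.89303151   -7.20659115]
grip c [0.42571987 0.2131076 ] [np.float64(0.05227015940230008), np.float64(0.02935694321056637), np.float64(0.0518329038228849), np.float64(0.029416794082590205)]
stripe ang -7.771797947508551
grip ang -8.473910184774827
```

Request:
carry_out(series=[{"travel": [0.1, -0.7, 0.6], "delta_rot": [0, 0, 0], "fingers": -1}, {"travel": [0.1, -1, 0.6], "delta_rot": [0, 0, 0], "fingers": -1}, {"travel": [0.1, -1, 0.6], "delta_rot": [0, 0, 0], "fingers": -1}, {"travel": [0.1, -1, 0.6], "delta_rot": [0, 0, 0], "fingers": -1}, {"travel": [0.1, -1, 0.6], "delta_rot": [0, 0, 0], "fingers": -1}])

```text
clock: 2.7
tcp_pos: [0.4228, 0.1206, 0.3266]
orientation: [0.001, 0.15, 0.989, 0.0]
wrist_force: [0.2, 0.4, 0.5]
finger_gap: 0.0854
grip_force: 0.0
```

Request:
carry_out(series=[{"travel": [0.2, -1, 0.6], "delta_rot": [0, 0, 0], "fingers": -1}, {"travel": [0.2, -1, 0.4], "delta_rot": [0, 0, 0], "fingers": -1}, {"travel": [0.2, -1, 0], "delta_rot": [0, 0, 0], "fingers": -1}, {"travel": [0.2, -1, 0], "delta_rot": [0, 0, 0], "fingers": -1}, {"travel": [0.2, -1, 0], "delta_rot": [0, 0, 0], "fingers": -1}])

```text
clock: 3.32
tcp_pos: [0.4479, -0.0044, 0.3512]
orientation: [0.001, 0.15, 0.989, -0.0]
wrist_force: [0.0, -0.9, -0.2]
finger_gap: 0.0854
grip_force: 0.0
```

Request:
carry_out(series=[{"travel": [0.2, -1, 0], "delta_rot": [0, 0, 0], "fingers": 1}, {"travel": [0.2, -1, 0], "delta_rot": [0, 0, 0], "fingers": 1}, {"travel": [0.3, -1, 0], "delta_rot": [0, 0, 0], "fingers": 1}, {"travel": [0.3, -1, 0], "delta_rot": [0, 0, 0], "fingers": 1}, {"travel": [0.3, -1, 0], "delta_rot": [0, 0, 0], "fingers": 1}])

```text
clock: 3.95
tcp_pos: [0.4805, -0.1293, 0.3512]
orientation: [0.0, 0.15, 0.989, -0.0]
wrist_force: [-0.7, 0.2, -0.1]
finger_gap: 0.0001
grip_force: 0.0
```

Request:
carry_out(series=[{"travel": [0.3, -1, 0], "delta_rot": [0, 0, 0], "fingers": 1}, {"travel": [0.3, -1, 0], "delta_rot": [0, 0, 0], "fingers": 1}, {"travel": [0.3, -0.8, 0], "delta_rot": [0, 0, 0], "fingers": 1}, {"travel": [0, 0, 0], "delta_rot": [0, 0, 0], "fingers": 1}])

```text
clock: 4.45
tcp_pos: [0.5034, -0.1997, 0.35]
orientation: [-0.0, 0.151, 0.988, 0.0]
wrist_force: [-0.2, 0.5, -0.2]
finger_gap: -0.0002
grip_force: 0.0
```

Run:
```python
from h import *
s,r=snap('wrist','wf.png'); print(s['tcp_pos'],s['joint_pos'],s['finger_gap'])
np.savez('wf.npz',M=T(r,s),**{k:r[k] for k in('color','fx','fy','cx','cy','D')})
```

```text
[ 0.5034175  -0.19970608  0.35003962] [-5.25941952e-01  2.41418822e-01  1.92177058e-01  1.52170688e+00
  4.80539934e-05 -2.21908792e-01] -0.00018896952091531705
```

View pics/wf.png

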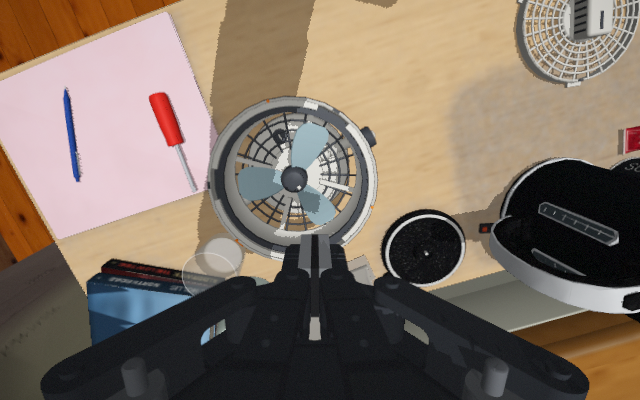

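The fan rim is centred at about (294,178), the hub at (294,179), and the blades lie toward (310,140), (262,183) and (315,207). A tilt joint shows at (367,135). I zoom in for the rim marks.

Run:
```python
from h import *
r=np.load('wf.npz'); c=r['color'][90:270,200:390,::-1]
cv2.imwrite('pics/wfc.png',cv2.resize(c,None,fx=3.3,fy=3.3,interpolation=cv2.INTER_CUBIC))
```

```text
(no output)
```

View pics/wfc.png

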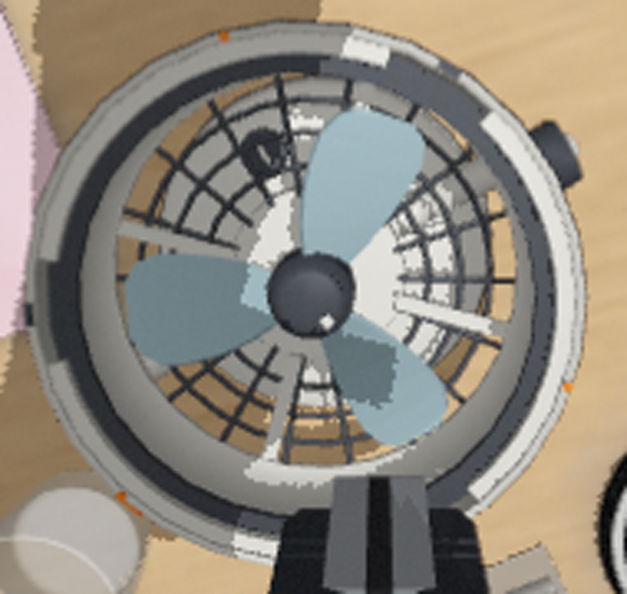

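Run:
```python
from h import *
r=np.load('wf.npz'); M=r['M']
f=lambda p,z: ray(r,M,np.array(p)/3.3+[200,90]-0.35,z)[:,:2]
an=lambda d:np.degrees(np.arctan2(d[...,1],d[...,0]))
h=cv2.cvtColor(r['color'],cv2.COLOR_RGB2HSV)
m=cv2.inRange(h,(4,170,150),(16,255,255)); m[:90]=0;m[270:]=0;m[:,:205]=0;m[:,385:]=0
n,l,st,ce=cv2.connectedComponentsWithStats(m); print(st[1:].tolist(),((ce[1:]-[200,90]+.35)*3.3).round())
def circ(p):
    A=np.c_[2*p,np.ones(len(p))];s=np.linalg.lstsq(A,(p**2).sum(1),rcond=None)[0];c=s[:2];return c,np.sqrt(s[2]+c@c)
d=f([(223,37),(568,386),(124,498)],.14); c,R=circ(d); print('dots',c,R,an(d-c))
o=f([(300,22),(150,72),(60,180),(30,300),(44,370),(586,290),(560,190),(575,370)],.14); c,R=circ(o);print('outer',c,R)
g=f([(450,68),(30,313)],.14); print('gaps',an(g-c),np.linalg.norm(g-c,axis=1))
hub=f([(311,293)],.116);print('hub',hub)
b=f([(365,180),(195,305),(395,390)],.1);print('blades',an(b-hub),np.linalg.norm(b-hub,axis=1))
e=f([(55,262),(58,362),(440,68),(487,115)],.135);print('edges',an(e-c),np.linalg.norm(e-c,axis=1))
```

```text
[[267, 100, 2, 2, 4], [371, 206, 2, 2, 4], [235, 239, 7, 7, 11]] [[224.  36.]
 [567. 386.]
 [125. 501.]]
dots [ 0.50746273 -0.22634394] 0.09420698591449037 [177.37237287  57.26239498 -62.12055929]
outer [ 0.50720645 -0.2248824 ] 0.09399100895606065
gaps [ 132.57086685 -107.7958989 ] [0.09331166 0.09500211]
hub [[ 0.50493282 -0.22483982]]
blades [135.93548474 -97.24595021  18.80845072] [0.04350087 0.04598856 0.05213507]
edges [-118.71954533  -95.77968463  134.13479779  120.56907528] [0.08823066 0.090418   0.09189305 0.08873206]
```

Run:
```python
from h import *
s=env.get_state();p=np.r_[s['tcp_pos']]
c=np.array([.507,-.2255]);a=np.radians(79+20*np.arange(23));q=c+.048*np.c_[np.cos(a),np.sin(a)]
print('first',(q[0]-p[:2])/.025,'dz',(.117-p[2])/.025)
w=q[0].copy()
for i in range(1,23):
    d=((q[i]-w)/.025).round(2);w+=d*.025;print(79+20*i,d.tolist())
```

```text
first [0.52082228 0.81826153] dz -9.32612394645692
99 [-0.67, 0.01]
119 [-0.63, -0.22]
139 [-0.52, -0.42]
159 [-0.34, -0.57]
179 [-0.13, -0.65]
199 [0.11, -0.66]
219 [0.32, -0.58]
239 [0.5, -0.44]
259 [0.63, -0.24]
279 [0.66, -0.01]
299 [0.63, 0.22]
319 [0.52, 0.42]
339 [0.35, 0.57]
359 [0.12, 0.65]
379 [-0.1, 0.66]
399 [-0.32, 0.58]
419 [-0.51, 0.44]
439 [-0.62, 0.24]
459 [-0.67, 0.01]
479 [-0.63, -0.22]
499 [-0.52, -0.42]
519 [-0.34, -0.57]
```

Request:
carry_out(series=[{"travel": [0.52, 0.82, -0.5], "delta_rot": [0, 0, 0], "fingers": 1}, {"travel": [0, 0, -1], "delta_rot": [0, 0, 0], "fingers": 1}, {"travel": [0, 0, -1], "delta_rot": [0, 0, 0], "fingers": 1}, {"travel": [0, 0, -1], "delta_rot": [0, 0, 0], "fingers": 1}, {"travel": [0, 0, -1], "delta_rot": [0, 0, 0], "fingers": 1}])

```text
clock: 5.12
tcp_pos: [0.5159, -0.1769, 0.2373]
orientation: [0.0, 0.15, 0.989, 0.0]
wrist_force: [0.1, -0.5, 0.0]
finger_gap: -0.0002
grip_force: 0.0
```

Request:
carry_out(series=[{"travel": [0, 0, -1], "delta_rot": [0, 0, 0], "fingers": 1}, {"travel": [0, 0, -1], "delta_rot": [0, 0, 0], "fingers": 1}, {"travel": [0, 0, -1], "delta_rot": [0, 0, 0], "fingers": 1}, {"travel": [0, 0, -1], "delta_rot": [0, 0, 0], "fingers": 1}, {"travel": [0, 0, -0.82], "delta_rot": [0, 0, 0], "fingers": 1}])

```text
clock: 5.75
tcp_pos: [0.5158, -0.1769, 0.1166]
orientation: [-0.0, 0.15, 0.989, 0.0]
wrist_force: [0.0, 0.4, -0.1]
finger_gap: -0.0001
grip_force: 0.0
```

Request:
carry_out(series=[{"travel": [0, 0, 0], "delta_rot": [0, 0, 0], "fingers": 1}])

```text
clock: 5.88
tcp_pos: [0.5148, -0.1766, 0.116]
orientation: [-0.002, 0.15, 0.989, 0.001]
wrist_force: [-0.3, -0.5, -0.9]
finger_gap: -0.0001
grip_force: 0.0
```

Request:
carry_out(series=[{"travel": [-0.67, 0.01, 0], "delta_rot": [0, 0, 0], "fingers": 1}, {"travel": [-0.63, -0.22, 0], "delta_rot": [0, 0, 0], "fingers": 1}, {"travel": [-0.52, -0.42, 0], "delta_rot": [0, 0, 0], "fingers": 1}, {"travel": [-0.34, -0.57, 0], "delta_rot": [0, 0, 0], "fingers": 1}, {"travel": [-0.13, -0.65, 0], "delta_rot": [0, 0, 0], "fingers": 1}])

```text
clock: 6.5
tcp_pos: [0.4587, -0.2258, 0.1175]
orientation: [0.001, 0.151, 0.989, -0.0]
wrist_force: [0.6, -0.4, 0.8]
finger_gap: -0.0002
grip_force: 0.3
```

Request:
carry_out(series=[{"travel": [0.11, -0.66, 0], "delta_rot": [0, 0, 0], "fingers": 1}, {"travel": [0.32, -0.58, 0], "delta_rot": [0, 0, 0], "fingers": 1}, {"travel": [0.5, -0.44, 0], "delta_rot": [0, 0, 0], "fingers": 1}, {"travel": [0.63, -0.24, 0], "delta_rot": [0, 0, 0], "fingers": 1}, {"travel": [0.66, -0.01, 0], "delta_rot": [0, 0, 0], "fingers": 1}])

```text
clock: 7.12
tcp_pos: [0.5155, -0.2739, 0.1165]
orientation: [-0.0, 0.151, 0.989, 0.0]
wrist_force: [0.2, -0.3, -0.4]
finger_gap: 0.0003
grip_force: 0.2
```

Request:
carry_out(series=[{"travel": [0.63, 0.22, 0], "delta_rot": [0, 0, 0], "fingers": 1}, {"travel": [0.52, 0.42, 0], "delta_rot": [0, 0, 0], "fingers": 1}, {"travel": [0.35, 0.57, 0], "delta_rot": [0, 0, 0], "fingers": 1}, {"travel": [0.12, 0.65, 0], "delta_rot": [0, 0, 0], "fingers": 1}, {"travel": [-0.1, 0.66, 0], "delta_rot": [0, 0, 0], "fingers": 1}])

```text
clock: 7.75
tcp_pos: [0.5524, -0.2081, 0.1171]
orientation: [-0.0, 0.15, 0.989, 0.0]
wrist_force: [0.0, 0.5, 0.4]
finger_gap: 0.0
grip_force: 0.2
```

Request:
carry_out(series=[{"travel": [-0.32, 0.58, 0], "delta_rot": [0, 0, 0], "fingers": 1}, {"travel": [-0.51, 0.44, 0], "delta_rot": [0, 0, 0], "fingers": 1}, {"travel": [-0.62, 0.24, 0], "delta_rot": [0, 0, 0], "fingers": 1}, {"travel": [-0.67, 0.01, 0], "delta_rot": [0, 0, 0], "fingers": 1}, {"travel": [-0.63, -0.22, 0], "delta_rot": [0, 0, 0], "fingers": 1}])

```text
clock: 8.38
tcp_pos: [0.4824, -0.1826, 0.1172]
orientation: [0.0, 0.15, 0.989, 0.0]
wrist_force: [0.5, -0.4, -0.2]
finger_gap: -0.0
grip_force: 0.2
```

Request:
carry_out(series=[{"travel": [-0.52, -0.42, 0], "delta_rot": [0, 0, 0], "fingers": 1}, {"travel": [-0.34, -0.57, 0], "delta_rot": [0, 0, 0], "fingers": 1}, {"travel": [0, 0, 0], "delta_rot": [0, 0, 0], "fingers": 1}])

```text
clock: 8.75
tcp_pos: [0.4618, -0.2097, 0.1171]
orientation: [0.0, 0.152, 0.988, -0.0]
wrist_force: [-0.9, 0.6, -1.5]
finger_gap: 0.0004
grip_force: 0.0
```

Run:
```python
from h import *
s,r=snap('side','sb.png'); c=r['color'][215:310,280:375,::-1]
cv2.imwrite('pics/sbc.png',cv2.resize(c,None,fx=5,fy=5,interpolation=cv2.INTER_CUBIC)); print(s['tcp_pos'],s['wrist_force'])
```

```text
[ 0.46183072 -0.20971024  0.11708002] [-0.90521869  0.55191791 -1.53821692]
```

View pics/sbc.png

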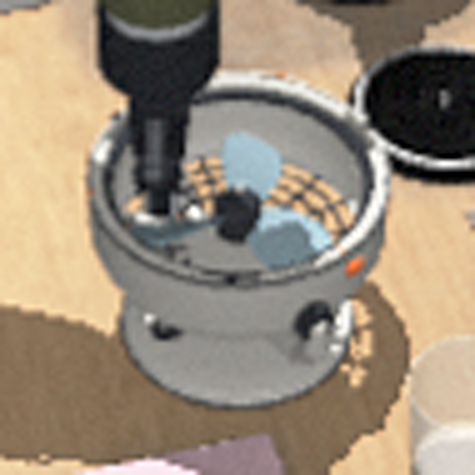

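The side view shows the fingertips at 160° pushing the blade just ahead of them, after about 415° of travel in all. The blade has run through more than a full turn. I raise the arm and look at the fan again with the wrist turned 90°, which separates the hand-eye error from the fan position.

Request:
carry_out(series=[{"travel": [0, 0, 0.6], "delta_rot": [0, 0, 0], "fingers": 1}, {"travel": [0, 0, 1], "delta_rot": [0, 0, 0], "fingers": 1}, {"travel": [0, 0, 1], "delta_rot": [0, 0, 0], "fingers": 1}, {"travel": [0, 0, 1], "delta_rot": [0, 0, -1], "fingers": 1}, {"travel": [0.2, 0, 1], "delta_rot": [0, 0, -1], "fingers": 1}])

```text
clock: 9.43
tcp_pos: [0.4676, -0.2078, 0.2339]
orientation: [0.0, 0.25, 0.968, -0.0]
wrist_force: [0.5, 0.3, -0.6]
finger_gap: -0.0002
grip_force: 0.0
```

Request:
carry_out(series=[{"travel": [0.2, 0, 1], "delta_rot": [0, 0, -1], "fingers": 1}, {"travel": [0.2, 0, 1], "delta_rot": [0, 0, -1], "fingers": 1}, {"travel": [0.2, 0, 1], "delta_rot": [0, 0, -1], "fingers": 1}, {"travel": [0.2, 0, 1], "delta_rot": [0, 0, -1], "fingers": 1}, {"travel": [0.2, 0, 0.7], "delta_rot": [0, 0, -1], "fingers": 1}])

```text
clock: 10.05
tcp_pos: [0.4929, -0.2077, 0.3519]
orientation: [0.001, 0.482, 0.876, 0.0]
wrist_force: [0.4, 0.5, -0.1]
finger_gap: 0.0001
grip_force: 0.0
```

Request:
carry_out(series=[{"travel": [0.2, 0, 0], "delta_rot": [0, 0, -1], "fingers": 1}, {"travel": [0.2, -0.1, 0], "delta_rot": [0, 0, -1], "fingers": 1}, {"travel": [0.3, -0.1, 0], "delta_rot": [0, 0, -1], "fingers": 1}, {"travel": [0.3, -0.1, 0], "delta_rot": [0, 0, -1], "fingers": 1}, {"travel": [0.3, -0.1, 0], "delta_rot": [0, 0, -1], "fingers": 1}])

```text
clock: 10.68
tcp_pos: [0.5253, -0.2177, 0.3505]
orientation: [0.0, 0.684, 0.73, 0.0]
wrist_force: [0.5, -0.2, 0.4]
finger_gap: 0.0002
grip_force: 0.0
```

Request:
carry_out(series=[{"travel": [0.3, 0, 0], "delta_rot": [0, 0, -1], "fingers": 1}, {"travel": [0.3, 0, 0], "delta_rot": [0, 0, -1], "fingers": 1}, {"travel": [0, 0, 0], "delta_rot": [0, 0, -1], "fingers": 1}, {"travel": [0, 0, 0], "delta_rot": [0, 0, -1], "fingers": 1}, {"travel": [0, 0, 0], "delta_rot": [0, 0, 0], "fingers": 1}])

```text
clock: 11.3
tcp_pos: [0.54, -0.2177, 0.3503]
orientation: [0.0, 0.814, 0.581, 0.0]
wrist_force: [-0.3, -0.1, -1.1]
finger_gap: 0.0
grip_force: 0.0
```

Run:
```python
from h import *
s,r=snap('wrist','wf2.png'); print(s['clock'],s['tcp_pos'],s['joint_pos'],s['orientation'])
np.savez('wf2.npz',M=T(r,s),q=s['orientation'],**{k:r[k] for k in('color','fx','fy','cx','cy','D')})
M=T(r,s)
print(proj(r,M,[[.507,-.2255,.14]]))
h=cv2.cvtColor(r['color'],cv2.COLOR_RGB2HSV)
m=cv2.inRange(h,(4,170,150),(16,255,255))
n,l,st,ce=cv2.connectedComponentsWithStats(m)
for i in range(1,n):
    w=ray(r,M,[ce[i]],.14)[0]; d=w[:2]-[.507,-.2255]
    if np.hypot(*d)<.12: print(st[i],ce[i],w,np.hypot(*d),np.degrees(np.arctan2(d[1],d[0])))
```

```text
11.3 [ 0.54001052 -0.21769188  0.35030395] [-5.21071239e-01  3.25733421e-01  3.06876067e-01  1.55119156e+00
  7.51373660e-05  1.37988120e+00] [3.24140382e-04 8.13692356e-01 5.81295629e-01 1.89744191e-04]
[[289.73133927 190.94238274]]
[309 107   1   1   1] [309. 107.] [ 0.55758748 -0.1464776   0.14      ] 0.09382767669689616 57.373998649902575
[211 213   3   2   5] [212.2 213.6] [ 0.41274917 -0.22174564  0.14      ] 0.09432557503358653 177.71890215367813
[352 237   7   8  14] [355.  240.5] [ 0.55908268 -0.30752952  0.14      ] 0.09716711084197759 -57.58747324766443
[348 244   2   3   5] [348.4 244.8] [ 0.55005188 -0.31028011  0.14      ] 0.09508485916740292 -63.078250300754405
```

View pics/wf2.png

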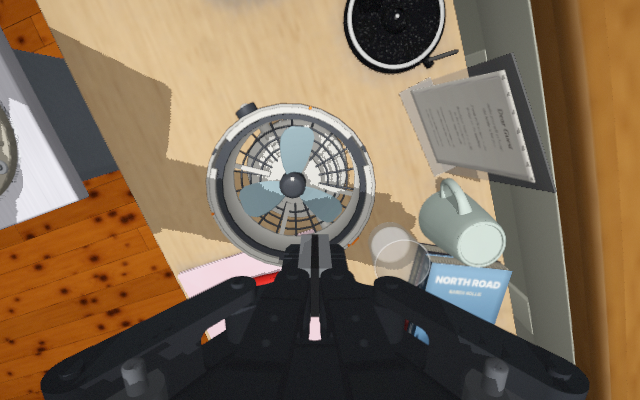

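This view shows the fan centred at about (290,187), the tab and a dot at (352,241), and dots at (212,214) and (309,107). The mug, the glass and the rest are undisturbed.

Run:
```python
from h import *
def circ(p):
    A=np.c_[2*p,np.ones(len(p))];s=np.linalg.lstsq(A,(p**2).sum(1),rcond=None)[0];c=s[:2];return c,np.sqrt(s[2]+c@c)
C=[]
for fn in['wf.npz','wf2.npz']:
    r=np.load(fn);M=r['M'];print(M[:3,0])
    h=cv2.cvtColor(r['color'],cv2.COLOR_RGB2HSV);m=cv2.inRange(h,(3,140,120),(17,255,255))
    n,l,st,ce=cv2.connectedComponentsWithStats(m);P=[]
    for i in range(1,n):
        w=ray(r,M,[ce[i]],.14)[0][:2];d=w-[.507,-.226]
        if abs(np.hypot(*d)-.0942)<.0025: P.append(w);print(st[i],ce[i],np.hypot(*d),np.degrees(np.arctan2(d[1],d[0])))
    # merged blob in view 1: rim pixels closest to hub
    P=np.array(P);print(P);
    if len(P)>=3: print(circ(P[:3]))
    # two dots 120 apart -> third vertex geometry
    if len(P)>=2:
        i,j=(0,1); ch=P[j]-P[i]; mid=(P[i]+P[j])/2; nrm=np.array([-ch[1],ch[0]]); c1=mid+nrm/(2*np.sqrt(3)); c2=mid-nrm/(2*np.sqrt(3)); print('chord',np.hypot(*ch)/np.sqrt(3),c1,c2)
# guard rim silhouettes skip
```

```text
[ 3.00028769e-01  9.53930149e-01 -9.18044237e-05]
[267  99   2   4   7] [267.57142857 100.28571429] 0.09418897564499465 177.25273661287804
[371 206   3   3   6] [371.83333333 206.83333333] 0.09432043241927573 56.77607024735734
[235 239   8   8  14] [238.07142857 241.92857143] 0.09538154569128543 -60.851641324355505
[[ 0.41291928 -0.22148548]
 [ 0.55867936 -0.14709761]
 [ 0.55345775 -0.30930256]]
(array([ 0.50740838, -0.22663364]), np.float64(0.09462924672476035))
chord 0.0944802578414924 [ 0.46432539 -0.14221423] [ 0.50727325 -0.22636885]
[ 9.45767947e-01 -3.24842886e-01  2.98542351e-04]
[309 106   3   3   8] [309.875 107.125] 0.09434474935266589 56.97749441476795
[211 213   3   3   7] [212.         213.71428571] 0.09462215494465234 177.4548074067224
[348 237  11  10  28] [353.25       241.67857143] 0.09613577930203823 -58.8836139938613
[[ 0.55841491 -0.14689602]
 [ 0.41247119 -0.22179808]
 [ 0.55668087 -0.3083037 ]]
(array([ 0.5073648 , -0.22706073]), np.float64(0.09503943309482205))
chord 0.09470988479333727 [ 0.50706541 -0.22647737] [ 0.46382069 -0.14221673]
```

Request:
carry_out(series=[{"travel": [-1, 0.6, 0], "delta_rot": [0, 0, 1], "fingers": -1}, {"travel": [-1, 1, 0], "delta_rot": [0, 0, 1], "fingers": -1}, {"travel": [-1, 1, 0], "delta_rot": [0, 0, 1], "fingers": -1}, {"travel": [-1, 1, 0], "delta_rot": [0, 0, 1], "fingers": -1}, {"travel": [-1, 1, 0], "delta_rot": [0, 0, 1], "fingers": -1}])

```text
clock: 11.98
tcp_pos: [0.4139, -0.1022, 0.35]
orientation: [0.0, 0.643, 0.766, 0.0]
wrist_force: [0.4, 0.1, -0.5]
finger_gap: 0.0854
grip_force: 0.0
```

Request:
carry_out(series=[{"travel": [0, 1, 0], "delta_rot": [0, 0, 1], "fingers": -1}, {"travel": [0, 1, 0], "delta_rot": [0, 0, 1], "fingers": -1}, {"travel": [0, 1, 0], "delta_rot": [0, 0, 1], "fingers": -1}, {"travel": [0, 1, 0], "delta_rot": [0, 0, 1], "fingers": -1}, {"travel": [0, 1, 0], "delta_rot": [0, 0, 1], "fingers": -1}])

```text
clock: 12.6
tcp_pos: [0.4146, 0.0228, 0.3501]
orientation: [0.0, 0.434, 0.901, 0.0]
wrist_force: [0.2, 0.6, -0.3]
finger_gap: 0.0855
grip_force: 0.0
```

Request:
carry_out(series=[{"travel": [0, 1, -0.4], "delta_rot": [0, 0, 1], "fingers": -1}, {"travel": [0, 1, -0.6], "delta_rot": [0, 0, 1], "fingers": -1}, {"travel": [0, 1, -0.6], "delta_rot": [0, 0, 1], "fingers": -1}, {"travel": [0, 1, -0.6], "delta_rot": [0, 0, 1], "fingers": -1}, {"travel": [0, 1, -0.6], "delta_rot": [0, 0, 1], "fingers": -1}])

```text
clock: 13.22
tcp_pos: [0.4147, 0.1479, 0.2796]
orientation: [0.0, 0.197, 0.98, 0.0]
wrist_force: [-0.3, 0.7, 0.0]
finger_gap: 0.0857
grip_force: 0.0
```

Request:
carry_out(series=[{"travel": [0, 1, -0.6], "delta_rot": [0, 0, 1], "fingers": -1}, {"travel": [0, 1, -0.4], "delta_rot": [0, 0, 1], "fingers": -1}, {"travel": [0, 0.6, -0.2], "delta_rot": [0, 0, 0.6], "fingers": -1}, {"travel": [0, 0, 0], "delta_rot": [0, 0, 0], "fingers": -1}])

```text
clock: 13.72
tcp_pos: [0.4146, 0.2124, 0.2495]
orientation: [-0.0, 0.07, 0.998, -0.0]
wrist_force: [0.5, -0.7, 0.4]
finger_gap: 0.0854
grip_force: 0.0
```

Run:
```python
from h import *
s,r=snap('wrist','wg2.png'); print(s['clock'],s['tcp_pos'],s['joint_pos'],s['orientation'])
M=T(r,s); np.savez('wg2.npz',M=M,**{k:r[k] for k in('color','fx','fy','cx','cy','D')})
c=np.array([.4295,.2089])
an=lambda d:np.degrees(np.arctan2(d[...,1],d[...,0]))
for fn in ['wg.npz','wg2.npz']:
    r=np.load(fn);M=r['M'];g=r['color'].astype(int).max(2);P=[]
    for a in (-7.7,112.3,232.3):
        t=np.radians(a);p=np.r_[c+.087*np.r_[np.cos(t),np.sin(t)],.005];u=proj(r,M,p)[0]
        x,y=np.round(u).astype(int);w=g[y-6:y+7,x-6:x+7]; print(fn,u.round(1),w.min()); 
        m=(w<np.sort(w.ravel())[9]).astype(float)*(w.max()-w); yy,xx=np.mgrid[y-6:y+7,x-6:x+7]
        # keep blob around darkest
        q=np.array([(m*xx).sum(),(m*yy).sum()])/m.sum(); P.append(ray(r,M,[q],.005)[0,:2]); print(q.round(1),an(P[-1]-c),np.hypot(*(P[-1]-c)))
    P=np.array(P);A=np.c_[2*P,np.ones(3)];k=np.linalg.solve(A,(P**2).sum(1)); print('c',k[:2])
    # stripe on grip: darkest near grip
    u=proj(r,M,[np.r_[c,.047]])[0];x,y=np.round(u).astype(int);w=g[y-22:y+30,x-22:x+23]; m=(w<70).astype(np.uint8)
    n,l,st,ce=cv2.connectedComponentsWithStats(m)
    for i in range(1,n):
        if st[i,4]>15:
            yy,xx=np.nonzero(l==i); W=ray(r,M,np.c_[xx+x-22,yy+y-22],.047)[:,:2]; mu=W.mean(0);ev=np.linalg.svd(W-mu)[2][0]; print('dark',st[i],mu,an(ev), (mu-c))
```

```text
13.725 [0.41456482 0.21244403 0.24952929] [ 3.01029964e-01  1.02609102e-01 -2.20853507e-01  1.24764795e+00
 -1.04347846e-04  4.42007354e-01] [-1.27458648e-04  7.04303276e-02  9.97516687e-01 -1.05653326e-04]
wg.npz [308.2 252.9] 55
[308.8 251.5] -6.939178446259079 0.08518890258609481
wg.npz [350.9 144.9] 83
[349.5 145.3] 112.83800508098771 0.08543823238185086
wg.npz [228.5 166.3] 74
[231.4 165.8] -128.89016446837624 0.08382893840238229
c [0.42998508 0.20978032]
dark [22 19  6 18 52] [0.43760979 0.20961166] -7.4801131736527395 [0.00810979 0.00071166]
wg2.npz [313.  246.2] 62
[314.2 244.6] -6.633201518008429 0.08461655984759
wg2.npz [375.1 145.6] 69
[374.3 146.7] 111.82282824940508 0.08564733817467804
wg2.npz [249.2 146.5] 77
[251.6 147.6] -127.8872339450638 0.08385356076849042
c [0.42954232 0.20993777]
dark [23 20  3 18 53] [0.43731497 0.20983766] -8.489264662699526 [0.00781497 0.00093766]
```

Request:
carry_out(series=[{"travel": [0.3, -0.1, -1], "delta_rot": [0, 0, 0], "fingers": -1}, {"travel": [0.3, 0, -1], "delta_rot": [0, 0, 0], "fingers": -1}, {"travel": [0, 0, -1], "delta_rot": [0, 0, 0], "fingers": -1}, {"travel": [0, 0, -1], "delta_rot": [0, 0, 0], "fingers": -1}, {"travel": [0, 0, -1], "delta_rot": [0, 0, 0], "fingers": -1}])

```text
clock: 14.4
tcp_pos: [0.4304, 0.2085, 0.1245]
orientation: [0.001, 0.072, 0.997, 0.0]
wrist_force: [0.3, -0.2, 0.3]
finger_gap: 0.0853
grip_force: 0.0
```

Request:
carry_out(series=[{"travel": [0, 0, -1], "delta_rot": [0, 0, 0], "fingers": -1}, {"travel": [0, 0, -1], "delta_rot": [0, 0, 0], "fingers": -1}, {"travel": [0, 0, -0.9], "delta_rot": [0, 0, 0], "fingers": -1}, {"travel": [0, 0, -0.4], "delta_rot": [0, 0, 0], "fingers": -1}, {"travel": [0, 0, 0], "delta_rot": [0, 0, 0], "fingers": -1}])

```text
clock: 15.02
tcp_pos: [0.4298, 0.2088, 0.042]
orientation: [-0.0, 0.072, 0.997, -0.0]
wrist_force: [-0.2, 0.8, 0.5]
finger_gap: 0.0853
grip_force: 0.0
```

Request:
carry_out(series=[{"travel": [0, 0, 0], "delta_rot": [0, 0, 0], "fingers": 1}, {"travel": [0, 0, 0], "delta_rot": [0, 0, 0], "fingers": 1}, {"travel": [0, 0, 0], "delta_rot": [0, 0, 0], "fingers": 1}, {"travel": [0, 0, 0], "delta_rot": [0, 0, 0], "fingers": 1}], squeeze=50)

```text
clock: 15.52
tcp_pos: [0.4304, 0.2096, 0.0429]
orientation: [0.001, 0.071, 0.997, 0.0]
wrist_force: [-0.5, 0.3, 6.1]
finger_gap: 0.0333
grip_force: 50.3
```

Request:
carry_out(series=[{"travel": [0, 0, 0.5], "delta_rot": [0, 0, 0], "fingers": 1}, {"travel": [0, 0, 0.8], "delta_rot": [0, 0, 0], "fingers": 1}, {"travel": [0, 0, 1], "delta_rot": [0, 0, 0], "fingers": 1}, {"travel": [-0.2, 0, 1], "delta_rot": [0, 0, 0], "fingers": 1}, {"travel": [-0.2, 0, 1], "delta_rot": [0, 0, 0], "fingers": 1}])

```text
clock: 16.15
tcp_pos: [0.4193, 0.2093, 0.1507]
orientation: [-0.0, 0.071, 0.997, -0.0]
wrist_force: [0.3, 0.7, -1.1]
finger_gap: 0.0328
grip_force: 49.9
```

Request:
carry_out(series=[{"travel": [-0.2, 0, 1], "delta_rot": [0, 0, 0], "fingers": 1}, {"travel": [-0.2, 0, 1], "delta_rot": [0, 0, 0], "fingers": 1}, {"travel": [0, 0, 1], "delta_rot": [0, 0, 0], "fingers": 1}, {"travel": [0, -0.3, 1], "delta_rot": [0, 0, 0], "fingers": 1}, {"travel": [0, -0.5, 1], "delta_rot": [0, 0, 0], "fingers": 1}])

```text
clock: 16.77
tcp_pos: [0.4092, 0.1893, 0.2757]
orientation: [-0.0, 0.071, 0.997, 0.0]
wrist_force: [-0.6, 0.4, -2.5]
finger_gap: 0.0329
grip_force: 49.9
```

Request:
carry_out(series=[{"travel": [0, -0.8, 1], "delta_rot": [0, 0, 0], "fingers": 1}, {"travel": [0, -0.8, 1], "delta_rot": [0, 0, 0.5], "fingers": 1}, {"travel": [0, -0.8, 0.4], "delta_rot": [0, 0, 0.5], "fingers": 1}, {"travel": [0, -0.8, 0], "delta_rot": [0, 0, 0.5], "fingers": 1}, {"travel": [0, -0.8, 0], "delta_rot": [0, 0, 0.5], "fingers": 1}])

```text
clock: 17.4
tcp_pos: [0.4092, 0.0888, 0.3351]
orientation: [0.0, -0.029, 1.0, 0.0]
wrist_force: [-0.7, -0.4, -1.0]
finger_gap: 0.0332
grip_force: 49.9
```

```bash
cat > lug.py <<'E'
from h import *
from scipy.spatial.transform import Rotation as R
def meas(fn):
    s,r=snap('wrist',fn);M=T(r,s);q=s['orientation'];p=np.array(s['tcp_pos'])
    Rm=R.from_quat([q[1],q[2],q[3],q[0]]).as_matrix();yaw=np.degrees(np.arctan2(Rm[1,1],Rm[0,1]))-90
    g=r['color'].astype(int).max(2)
    print(s['clock'],p,'guard yaw nominal',yaw,'j',s['joint_pos'].round(2),s['wrist_force'].round(1),s['finger_gap'])
    z=p[2]-.042+.005
    for a in(0,120,240):
        t=np.radians(a+yaw);P=np.r_[p[:2]+.086*np.r_[np.cos(t),np.sin(t)],z];u=proj(r,M,P)[0];x,y=np.round(u).astype(int)
        if not(8<x<631 and 8<y<391): print(a,'out',u);continue
        w=g[y-7:y+8,x-7:x+8];m=(w<np.sort(w.ravel())[9])*(w.max()-w.astype(float));yy,xx=np.mgrid[y-7:y+8,x-7:x+8]
        k=np.array([(m*xx).sum(),(m*yy).sum()])/m.sum();W=ray(r,M,[k],z)[0,:2]-p[:2]
        print(a,u.round(1),k.round(1),w.min(),'ang',np.degrees(np.arctan2(W[1],W[0]))-yaw-a,'rad',np.hypot(*W))
    return s,r,M
E
python3 -c "
from lug import *
s,r,M=meas('wc.png');np.savez('wc.npz',M=M,**{k:r[k] for k in('color','fx','fy','cx','cy','D')})"
```

```text
17.4 [0.40924376 0.08876911 0.33510566] guard yaw nominal 3.3762817091845534 j [ 0.02 -0.   -0.13  1.45  0.   -0.04] [-0.7 -0.4 -1. ] 0.033216602216062985
0 [312.6 358.9] [312.2 357.3] 16 ang -0.16030214214646676 rad 0.08469195230977904
120 [451.6 161.7] [455.8 163.2] 43 ang -1.2200882042198202 rad 0.0876692481877836
240 [172.5 161.9] [171.2 162.4] 40 ang -359.5987314649727 rad 0.08652649834674393
```

Request:
carry_out(series=[{"travel": [0.1, -0.97, 0], "delta_rot": [0, 0, 0.77], "fingers": 1}, {"travel": [0.1, -0.97, 0], "delta_rot": [0, 0, 0.77], "fingers": 1}, {"travel": [0.1, -0.97, 0], "delta_rot": [0, 0, 0], "fingers": 1}, {"travel": [0.1, -0.97, 0], "delta_rot": [0, 0, 0], "fingers": 1}, {"travel": [0.1, -0.97, 0], "delta_rot": [0, 0, 0], "fingers": 1}])

```text
clock: 18.08
tcp_pos: [0.4219, -0.0323, 0.3348]
orientation: [-0.0, -0.105, 0.994, 0.0]
wrist_force: [1.4, 0.4, -2.3]
finger_gap: 0.0332
grip_force: 50.0
```

Request:
carry_out(series=[{"travel": [0.1, -0.97, 0], "delta_rot": [0, 0, 0], "fingers": 1}, {"travel": [0.48, -0.97, 0], "delta_rot": [0, 0, 0], "fingers": 1}, {"travel": [0.48, -0.97, 0], "delta_rot": [0, 0, 0], "fingers": 1}, {"travel": [0.48, -0.97, -0.6], "delta_rot": [0, 0, 0], "fingers": 1}, {"travel": [0.48, -0.97, -0.8], "delta_rot": [0, 0, 0], "fingers": 1}])

```text
clock: 18.7
tcp_pos: [0.4733, -0.154, 0.2987]
orientation: [0.0, -0.105, 0.994, -0.0]
wrist_force: [0.5, -0.6, -2.2]
finger_gap: 0.033
grip_force: 50.1
```

Request:
carry_out(series=[{"travel": [0.48, -0.97, -0.8], "delta_rot": [0, 0, 0], "fingers": 1}, {"travel": [0.48, -0.97, -0.8], "delta_rot": [0, 0, 0], "fingers": 1}, {"travel": [0.48, -0.97, -0.8], "delta_rot": [0, 0, 0], "fingers": 1}, {"travel": [0, 0, -0.2], "delta_rot": [0, 0, 0], "fingers": 1}, {"travel": [0, 0, 0], "delta_rot": [0, 0, 0], "fingers": 1}])

```text
clock: 19.32
tcp_pos: [0.508, -0.2252, 0.2335]
orientation: [-0.001, -0.105, 0.994, 0.001]
wrist_force: [0.7, 0.4, -0.9]
finger_gap: 0.0331
grip_force: 50.2
```

```bash
python3 -c "
from lug import *
s,r,M=meas('wi.png')
h=cv2.cvtColor(r['color'],cv2.COLOR_RGB2HSV);m=cv2.inRange(h,(3,140,120),(17,255,255))
n,l,st,ce=cv2.connectedComponentsWithStats(m)
for i in range(1,n):
    w=ray(r,M,[ce[i]],.14)[0][:2];d=w-[.5072,-.2264]
    if np.hypot(*d)<.11: print(st[i],ce[i],np.hypot(*d),np.degrees(np.arctan2(d[1],d[0])))
"
```

```text
19.325 [ 0.50798031 -0.22524245  0.233483  ] guard yaw nominal 12.09227319024859 j [-0.56  0.28 -0.04  1.25  0.   -0.77] [ 0.7  0.4 -0.9] 0.03311234761052076
0 [312.4 359. ] [311.  358.3] 24 ang -0.5937624792002563 rad 0.0854467880620003
120 [451.2 161.4] [456.6 164.3] 47 ang -1.9026728203006655 rad 0.08798071175493524
240 [172.2 161.7] [172.3 161. ] 42 ang -360.2477352875904 rad 0.08609177148860751
[347  73   2   1   2] [347.5  73. ] 0.09550481741886957 177.17190815478241
[190 233   3   5   8] [191.125 235.375] 0.09553399893348435 -63.25076521063508
```

```bash
python3 -c "
import cv2
g=cv2.imread('pics/wi.png').max(2)
print('120');print(g[150:176:1,438:470:1]//10)
print('240');print(g[150:174,158:188]//10)
" | tr -d '[]'
```

```text
120
22 22 22 21 18 16 10  8  8 15 20 20 20 20 20 20 21 22 22 22 22 21 21 21
  21 21 21 21 21 21 21 21
 22 22 21 18 12  9  9  8  9 12 18 20 20 20 20 20 21 22 22 22 22 22 21 21
  21 21 21 21 21 21 21 21
 21 21 17 12  9  9  9  8  8  8 15 20 20 20 20 20 20 21 22 22 22 22 21 20
  21 21 21 21 21 21 21 21
 20 17 11  8  9  8  9  8  8  9 12 18 20 20 20 20 20 18 22 22 22 22 21 20
  21 21 21 21 21 21 21 21
 20 16 10  9  8  9  9  8  8  8  9 15 20 20 20 20 20 14 19 19 18 20 22 21
  20 21 21 21 21 21 21 21
 21 20 13  9  8  8  9  9  8  9  8 12 18 20 20 20 20 11 10 10  9 16 22 21
  21 21 21 21 21 21 21 21
 21 21 16 10  9  9  9  8  8  9  9  9 12 20 20 17 16  7  8  8  9 12 20 22
  21 20 21 21 21 21 20 21
 21 21 20 12  8  9  8  9  9  8  8  9  8 18 20  9 10  8  9  9  9 11 18 22
  21 21 21 21 21 21 21 21
 21 21 21 16 10  9  9  8  8  8  9  8  8 12 20 10  9  9  9  9  9 10 15 20
  22 20 18 21 21 21 21 21
 21 21 21 20 12  8  8  8  8  9  8  9  8  9 18 18  7  9  9  9  9  9 11 18
  22 21 19 21 21 21 21 21
 21 21 21 21 16 10  8  8  8  8  9  9  8  9 12 20  7  9  9  9  9  9 10 16
  22 22 20 20 21 21 21 21
 21 21 2
[... 3011 characters left out ...]
 6 13  9  8  8  8  8  8  9  9
   8  9 12 13 12 12
 13 13 13 13 14 14 13  6  4  4  4  5  4  4 10 12  9  8  8  8  8  8  9  8
   9 11 13 12 10 13
 13 13 13 13 14 14 10  5  5  4  5  4  4  6 13  9  9  8  9  9  9  8  8  8
   9 12 13 12 11 14
 13 13 13 13 14 15 11  7  5  4  5  5  4  8 12  8  8  8  8  8  9  9  8  9
  11 13 13 12 11 14
 13 13 14 13 13 14 14 13 10  6  5  4  3 13 10  8  8  9  8  9  8  9  8  9
  11 13 13 11 12 14
 14 14 14 14 13 13 13 13 13 12 10  6  8 12  8  9  9  8  9  9  8  9  8  9
  12 13 12 11 13 13
 14 14 14 14 14 14 13 13 13 14 13 12 13  9  8  8  9  8  9  9  9  9  9 10
  13 13 12 11 14 13
 14 14 14 14 14 14 13 13 13 14 14 14 12  8  8  8  8  9  9  8  8  9  9 11
  13 13 12 11 14 13
```

Run:
```python
from h import *
s=env.get_state();r=env.read_camera('wrist');M=T(r,s);p=s['tcp_pos']
q=s['orientation'];yaw=np.radians(12.09);U=np.array([[np.cos(yaw),np.sin(yaw)],[-np.sin(yaw),np.cos(yaw)]])
for z in(.005,.008):
    W=ray(r,M,[(458.1,161.8),(170,164)],p[2]-.042+z)[:,:2]-p[:2];L=W@U.T*1000
    print(z,L.round(2),np.hypot(*L.T))
    d=L[0]-L[1];rho=np.hypot(*d)/np.sqrt(3);mid=L.mean(0);n=np.array([d[1],-d[0]])/np.hypot(*d);c=mid+n*rho/2
    print('rho',rho,'centre in tool (guard axes)',c,'rot',np.degrees(np.arctan2(d[1],d[0]))-90)
```

```text
0.005 [[-42.8   78.12]
 [-41.68 -75.92]] [89.07932926 86.60771564]
rho 88.93680827891146 centre in tool (guard axes) [2.22411276 1.42567666] rot 0.4171751999297584
0.008 [[-43.29  76.69]
 [-42.19 -74.49]] [88.06824171 85.60592527]
rho 87.28609746724021 centre in tool (guard axes) [0.90045057 1.42089988] rot 0.4171751999297868
```

Request:
carry_out(series=[{"travel": [0, 0, -0.6], "delta_rot": [0, 0, 0], "fingers": 1}, {"travel": [0, 0, -0.6], "delta_rot": [0, 0, 0], "fingers": 1}, {"travel": [0, 0, -0.5], "delta_rot": [0, 0, 0], "fingers": 1}, {"travel": [0, 0, 0], "delta_rot": [0, 0, 0], "fingers": 1}])

```text
clock: 19.92
tcp_pos: [0.5078, -0.2252, 0.1903]
orientation: [-0.001, -0.105, 0.994, 0.001]
wrist_force: [-0.8, -0.3, -0.9]
finger_gap: 0.0331
grip_force: 50.2
```

Request:
carry_out(series=[{"travel": [0, 0, -0.1], "delta_rot": [0, 0, 0], "fingers": 1}, {"travel": [0, 0, -0.1], "delta_rot": [0, 0, 0], "fingers": 1}])

```text
clock: 20.18
tcp_pos: [0.5091, -0.2261, 0.1874]
orientation: [0.0, -0.105, 0.994, -0.0]
wrist_force: [0.3, 0.4, -1.5]
finger_gap: 0.0333
grip_force: 50.2
```

Request:
carry_out(series=[{"travel": [0, 0, -0.1], "delta_rot": [0, 0, 0], "fingers": 1}, {"travel": [0, 0, -0.1], "delta_rot": [0, 0, 0], "fingers": 1}])

```text
clock: 20.42
tcp_pos: [0.5088, -0.226, 0.1821]
orientation: [0.0, -0.105, 0.994, -0.0]
wrist_force: [-0.4, -0.7, 0.8]
finger_gap: 0.0336
grip_force: 50.5
```

Request:
carry_out(series=[{"travel": [-0.02, 0, -0.1], "delta_rot": [0, 0, 0], "fingers": 1}, {"travel": [0, -0.01, -0.1], "delta_rot": [0, 0, 0], "fingers": 1}])

```text
clock: 20.68
tcp_pos: [0.5087, -0.2265, 0.1772]
orientation: [0.001, -0.105, 0.994, -0.0]
wrist_force: [1.2, -1.4, -0.5]
finger_gap: 0.0334
grip_force: 50.2
```

Request:
carry_out(series=[{"travel": [0, 0, -0.1], "delta_rot": [0, 0, 0], "fingers": 1}, {"travel": [0, 0, -0.08], "delta_rot": [0, 0, 0], "fingers": 1}])

```text
clock: 20.92
tcp_pos: [0.5086, -0.2265, 0.1728]
orientation: [0.0, -0.105, 0.994, -0.0]
wrist_force: [1.8, -3.1, 1.5]
finger_gap: 0.0329
grip_force: 50.6
```

Request:
carry_out(series=[{"travel": [0.01, -0.03, -0.08], "delta_rot": [0, 0, 0], "fingers": 1}, {"travel": [0, 0, -0.08], "delta_rot": [0, 0, 0], "fingers": 1}, {"travel": [0, 0, 0], "delta_rot": [0, 0, 0], "fingers": 1}])

```text
clock: 21.3
tcp_pos: [0.5086, -0.2267, 0.1687]
orientation: [0.0, -0.106, 0.994, 0.0]
wrist_force: [1.0, 0.9, 4.3]
finger_gap: 0.0334
grip_force: 50.8
```

Request:
carry_out(series=[{"travel": [0, 0, -0.06], "delta_rot": [0, 0, 0], "fingers": 1}, {"travel": [0, 0, -0.06], "delta_rot": [0, 0, 0], "fingers": 1}, {"travel": [0, 0, 0], "delta_rot": [0, 0, 0], "fingers": 1}])

```text
clock: 21.68
tcp_pos: [0.5086, -0.2267, 0.1659]
orientation: [0.0, -0.106, 0.994, 0.0]
wrist_force: [1.1, 1.4, 6.2]
finger_gap: 0.0331
grip_force: 51.2
```

Request:
carry_out(series=[{"travel": [0, 0, 0], "delta_rot": [0, 0, -0.6], "fingers": 1}, {"travel": [0, 0, 0], "delta_rot": [0, 0, -0.9], "fingers": 1}, {"travel": [0, 0, 0], "delta_rot": [0, 0, -0.9], "fingers": 1}])

```text
clock: 22.05
tcp_pos: [0.5086, -0.2271, 0.1661]
orientation: [0.0, 0.016, 1.0, -0.0]
wrist_force: [-0.3, -0.9, 6.8]
finger_gap: 0.0333
grip_force: 51.3
```

Request:
carry_out(series=[{"travel": [0, 0, 0], "delta_rot": [0, 0, -0.9], "fingers": 1}, {"travel": [0, 0, 0], "delta_rot": [0, 0, -0.9], "fingers": 1}, {"travel": [0, 0, 0], "delta_rot": [0, 0, -0.9], "fingers": 1}, {"travel": [0, 0, 0], "delta_rot": [0, 0, -0.9], "fingers": 1}, {"travel": [0, 0, 0], "delta_rot": [0, 0, -0.9], "fingers": 1}])

```text
clock: 22.68
tcp_pos: [0.5087, -0.2273, 0.1661]
orientation: [0.0, 0.238, 0.971, -0.0]
wrist_force: [-0.2, 0.2, 6.3]
finger_gap: 0.0331
grip_force: 51.2
```

```bash
python3 -c "
from h import *
s=env.get_state();print(s['tcp_pos'],s['wrist_force'],s['ft_torque'],s['joint_pos'][5])"
```

```text
[ 0.50868524 -0.22726117  0.1661442 ] [-0.16861919  0.24384041  6.3246357 ] [ 0.04353544 -0.03457301  0.26901697] -0.08261909011775619
```

Request:
carry_out(series=[{"travel": [0, 0, 0], "delta_rot": [0, 0, -0.9], "fingers": 1}, {"travel": [0, 0, 0], "delta_rot": [0, 0, -0.9], "fingers": 1}, {"travel": [0, 0, 0], "delta_rot": [0, 0, -0.9], "fingers": 1}, {"travel": [0, 0, 0], "delta_rot": [0, 0, -0.9], "fingers": 1}, {"travel": [0, 0, 0], "delta_rot": [0, 0, 0], "fingers": 1}])

```text
clock: 23.3
tcp_pos: [0.5086, -0.2277, 0.1662]
orientation: [0.001, 0.408, 0.913, -0.001]
wrist_force: [-0.7, -0.9, 6.3]
finger_gap: 0.033
grip_force: 51.0
```

Request:
carry_out(series=[{"travel": [0, 0, 0], "delta_rot": [0, 0, -0.5], "fingers": 1}, {"travel": [0, 0, 0], "delta_rot": [0, 0, -0.5], "fingers": 1}, {"travel": [0, 0, 0], "delta_rot": [0, 0, -0.5], "fingers": 1}, {"travel": [0, 0, 0], "delta_rot": [0, 0, -0.4], "fingers": 1}, {"travel": [0, 0, 0], "delta_rot": [0, 0, -0.4], "fingers": 1}])

```text
clock: 23.92
tcp_pos: [0.5087, -0.2278, 0.1662]
orientation: [0.001, 0.509, 0.86, -0.001]
wrist_force: [-0.7, -2.0, 6.4]
finger_gap: 0.0328
grip_force: 51.5
```

```bash
python3 -c "
from h import *
s=env.get_state();print(s['tcp_pos'],s['wrist_force'],s['ft_torque'],s['joint_pos'][5],s['tau'][5])
q=s['orientation'];print('tool y yaw-90',np.degrees(2*np.arctan2(q[2],q[1]))-180)"
```

```text
[ 0.50870968 -0.22775883  0.16620989] [-0.6643609  -2.02931056  6.41858862] [-0.34603783  0.00469109  0.54845676] 0.5050177128822554 0.23535573855042458
tool y yaw-90 -61.261031936195494
```

Request:
carry_out(series=[{"travel": [0, 0, 0], "delta_rot": [0, 0, -0.4], "fingers": 1}, {"travel": [0, 0, 0], "delta_rot": [0, 0, 0], "fingers": 1}, {"travel": [0, 0, 0], "delta_rot": [0, 0, 0], "fingers": 1}])

```text
clock: 24.3
tcp_pos: [0.5086, -0.2282, 0.1662]
orientation: [0.001, 0.526, 0.85, -0.001]
wrist_force: [-0.8, -3.9, 6.1]
finger_gap: 0.033
grip_force: 51.7
```

```bash
cat > st.py <<'E'
from h import *
s=env.get_state();print(s['tcp_pos'],s['wrist_force'],s['ft_torque'],s['joint_pos'][5],s['tau'][5])
q=s['orientation'];print('yaw',np.degrees(2*np.arctan2(q[2],q[1]))-180)
E
python3 st.py
```

```text
[ 0.50863303 -0.22824787  0.16624248] [-0.82187835 -3.93149848  6.12865837] [-0.65372091  0.08417504  0.82425977] 0.5432171185845227 0.7990890741348267
yaw -63.46877396402208
```

Request:
carry_out(series=[{"travel": [0, 0, 0], "delta_rot": [0, 0, -0.3], "fingers": 1}, {"travel": [0, 0, 0], "delta_rot": [0, 0, 0], "fingers": 1}, {"travel": [0, 0, 0], "delta_rot": [0, 0, 0], "fingers": 1}], squeeze=60)

```text
clock: 24.68
tcp_pos: [0.5084, -0.2295, 0.1663]
orientation: [0.002, 0.538, 0.843, -0.003]
wrist_force: [-1.9, -9.1, 5.6]
finger_gap: 0.0325
grip_force: 62.8
```

```bash
python3 st.py
python3 - <<'E'
from h import *
# tab: orange centroid, side camera, before (side0) and now
for img,r in[(np.load('side0.npz')['color'],0),(env.read_camera('side')['color'],1)]:
    h=cv2.cvtColor(img,cv2.COLOR_RGB2HSV);m=cv2.inRange(h,(3,140,120),(14,255,255))[255:280,335:365]
    y,x=np.nonzero(m);print(len(x),x.mean()+335,y.mean()+255,x.min()+335,x.max()+335)
E
```

```text
[ 0.50841941 -0.22949903  0.16634194] [-1.87852219 -9.12687046  5.57598294] [-1.45556542  0.34023704  1.95274106] 0.5708269533736634 1.9545851647853851
yaw -65.09077021296996
7 350.42857142857144 267.7142857142857 349 352
6 345.0 271.5 344 346
```

Request:
carry_out(series=[{"travel": [0, 0, 0], "delta_rot": [0, 0, 0], "fingers": 1}, {"travel": [0, 0, 0], "delta_rot": [0, 0, 0], "fingers": 1}, {"travel": [0, 0, 0], "delta_rot": [0, 0, 0], "fingers": 1}, {"travel": [0, 0, 0], "delta_rot": [0, 0, 0], "fingers": 1}])

```text
clock: 25.22
tcp_pos: [0.5085, -0.2295, 0.1664]
orientation: [0.002, 0.538, 0.843, -0.003]
wrist_force: [-3.2, -7.8, 6.6]
finger_gap: 0.0331
grip_force: 62.8
```

```bash
python3 st.py; python3 -c "
from workcell import env
print(env.hand_in())"
```

```text
[ 0.50845828 -0.22952429  0.16636212] [-3.15946943 -7.80123396  6.60977048] [-1.51270151  0.37953709  1.967404  ] 0.5708117574947918 1.9559716433286667
yaw -65.0907167018507
the job is handed in; nothing more can be done
None
```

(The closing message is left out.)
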